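# Break the lid stay and shut the bench mill

### The arm

A 7-joint arm with a two-finger parallel gripper is mounted at the origin on the work surface. World frame = base frame: x ahead of the robot, y to its left, z up, the work surface at z = 0. Lengths are in m, angles in rad, forces in N, time in s.
With the tool pointing down it reaches from about 0.35 to 0.9 m from the base axis. Payload 8.1 kg.
Tool frame: the origin (TCP) lies midway between the tips of the shut fingers; the grasp point (between the pads) lies 19 mm behind it (arm.pinch_z is the distance from the TCP to the grasp point, in m); z points along the fingers, y is the line along which they close (so a half turn about z gives the same grasp; the last joint's range is limited). The gripper opens to 85 mm and grips with 20 to 120 N. Pads are 22 mm wide; open, the fingers measure 114 mm over their backs; the gripper's body (76 mm by 85 mm) begins 54 mm behind the grasp point. The pads swing forward as they close: fully open they stand 13 mm farther back than shut.
Start: joints at [-1.441, 0.434, 0.025, 1.573, -0.012, 1.134, -0.075], TCP at [0.144, 0.608, 0.231] pointing down, gripper open.
Joint ranges: [-2.62, 2.62], [-0.44, 2.09], [-1.27, 1.32], [0.08, 2.57], [-1.32, 4.46], [0.12, 2], [-2.74, 2.74]. Speed limits (rad/s): [2.22, 2.22, 3.01, 3.01, 3.14, 3.14, 3.14].

### API

Orientations are given as a unit quaternion [w, x, y, z].
In Python, from station import arm gives the robot as it stands. Calls block until the motion is done:
- arm.reach(position, orientation): joint-space move of the TCP to a pose.
- arm.move_l(position, ori=None, max_speed=0.15, stop_force=None): straight line of the TCP; ori=None keeps the orientation; max_speed is the mean speed in m/s. With stop_force (N) it stops when the force on the tool has changed by that much, and returns True; else False.
- arm.goto_joints(angles): joint-space move.
- arm.gripper_to(opening, grasp_force=None): opening from 0.0 (shut) to 1.0 (fully open); grasp_force is the grip in N (None keeps the last); returns when the fingers have stopped.
- arm.wait(seconds).
- arm.ik(position, orientation): joint angles nearest the present ones, or None.
- arm.read_camera(name): name is "side" or "top"; returns the picture (384x512x3 uint8, red, green, blue); there is no depth.
- arm.camera_params(name): a dict with "intrinsics" (3x3 intrinsics, pixels), "world_from_camera" (4x4, takes a point from camera to world coordinates). Camera axes: x right, y down, z forward; pixel columns grow to the right and rows downward; lengths in m; the calibration is good to about 2 mm. A picture is of the moment at which its call begins. camera_params takes no time and is no camera call.
A pose or a line that the arm cannot do raises arm.MotionError and nothing moves.
- arm.sign_off(): hands the job in; it is judged then, once.
Trained networks look in the newest picture that a camera, given by its name, has taken for a name from the list of things; names that differ only in an ending like _2 or _b are one class to them, and where a whole thing is asked for, a point or a joint stands for the part that bears it (a point fixed in the world has none). Each returns a list of dicts, best first, with "p" (0 to 1); they miss things now and then, are a little off and sometimes report something else, mostly with a low value. They report only what shows in the picture. A call takes as long as a camera call.
- arm.boxes_of(query, camera): "box" ([left, top, right, bottom] in pixels, round what is visible of it).
- arm.cut_out(query, camera): "mask" (384x512 bool, what is visible of it) and "box" ([left, top, right, bottom] in pixels, round what is visible of it).
Readings, each from a call of its own:
- arm.read_clock(): time.
- arm.read_joints(): joint angles.
- arm.read_joint_vel(): joint speeds.
- arm.read_tau(): joint torques, N m.
- arm.read_position(): TCP position.
- arm.read_eef_rot(): TCP orientation.
- arm.read_force(): force on the tool from outside, world axes, zero at the start.
- arm.read_wrist_torque(): the same for the moment, N m.
- arm.read_grip_width(): opening from 0.0 (shut) to 1.0 (fully open).
- arm.read_grip_force(): force on a finger pad.
Only numpy, scipy, OpenCV 4.12 (cv2) and the standard library are available. Lean on these libraries where they do the work, as an engineer would, in place of code of your own. Each camera call takes 0.05 s, during which the arm holds its last target. There are 200 camera calls.

### The job

The lid of the charcoal bench mill is propped open by a folding steel stay that is locked straight. Press the stay's knuckle down from above until the stay breaks, then lower the lid gently until it is fully shut, without slamming it, and let go.

Things in the scene. Friction and masses are not known exactly. Their poses are not given: they have to be found in the camera images.
- knuckle_centre (a point): Centre of the stay's knuckle: a steel roller, 22 mm diameter, 30 mm long, axis parallel to the hinge, where the stay's two flat bars meet, about 40 mm above the mill's rim by its far wall. At the start the stay slopes up at 30 degrees towards the lid, which stands about 100 mm away. Pressed down with under 10 N, the roller moves down and about half as much towards the hinge, and stays where left.
- push_plate (a point): Centre of the outer face of a steel plate, 70 x 44 mm, midway along the lid's free edge (47 mm from it), 2 mm proud of the lid. Axes: x along the hinge, -y to the free edge, z outward. The hinge axis lies 185 mm in +y and 22 mm in -z. The lid starts 85 degrees open, outer face to the left (+y); shut, it is level, plate 158 mm above the table. Mill: fixed, 260 x 250 x 130 mm.
- lid (a joint): Lid angle, rad: 0 locked open at the start, growing as it comes down, 1.48 fully shut (hard stop). The lid is grey, 260 mm along the hinge. Its hinge is stiff: with the stay broken it stays wherever left, and 2 to 8 N on the plate moves it.
- knuckle (a joint): Bend of the stay, rad: 0 locked, bowed 6 mm upward past straight on its stop (the lid cannot be pushed shut); 0.12 straight, with the roller about 5 mm lower; above 0.25, about 11 mm lower, broken. It then folds on downward into the mill as the lid is lowered, to about 2.2 when shut.

How it is judged:
On the way, in this order (a step that is already met when the one before it is completed fails the run):
1. the stay is broken: its knuckle is pressed down past straight while the lid is still up (value of joint knuckle above 0.25 rad and value of joint lid below 1 rad), for 0.1 s.
2. the lid is lowered fully shut (value of joint lid above 1.42 rad), for 0.2 s.
At the end, for the whole second after the job is handed in: The lid is shut (within 0.06 rad, about 13 mm at its free edge, of its stop), at rest and let go (value of joint lid above 1.42 rad and velocity of joint lid between -0.05 and 0.05 rad/s); the robot touches nothing.
It fails at once if the lid is slammed: it comes down faster than 1.3 rad/s (0.3 m/s at its free edge) in the last 25 degrees (value of joint lid above 1.05 rad and velocity of joint lid above 1.3 rad/s).
It also fails if it takes over 51 s, if anything falls off the work surface, if the arm or the gripper's body presses on something with over 40 N, if the wrist force passes 120 N, or if a joint passes its speed limit or range.

## Working session

There is one attempt and no reset: what is moved stays moved. The work goes in short steps, each a Python script; the robot and the scene stay as the last script left them, time stands still between calls to the robot, and variables do not carry over. Pictures are saved under pics/ and viewed, at most 10 in all, crops included, and the job is handed in when it is done.

```bash
mkdir -p pics
python3 - <<'E'
from station import arm
import cv2,numpy as np
for c in("side","top"):
    im=arm.read_camera(c)
    P=arm.camera_params(c);print(c,P["intrinsics"].tolist(),np.round(P["world_from_camera"],4).tolist())
    v=im[:,:,::-1].copy()
    for q in("knuckle_centre","push_plate","lid"):
        for d in arm.cut_out(q,c)[:2]:
            m=d["mask"];ys,xs=np.nonzero(m);print(c,q,round(d["p"],2),np.round(d["box"]),len(xs),xs.mean().round(1) if len(xs) else 0,ys.mean().round(1) if len(xs) else 0)
            if len(xs): print(cv2.boxPoints(cv2.minAreaRect(np.c_[xs,ys].astype(np.float32))).round().tolist())
    cv2.imwrite(f"pics/{c}0.png",v)
a=cv2.imread("pics/side0.png");b=cv2.imread("pics/top0.png")
print(arm.read_clock(),arm.read_eef_rot())
E
```

```text
side [[394.7249377596868, 0.0, 261.09149682915233], [0.0, 394.7249377596868, 194.13850247815782], [0.0, 0.0, 1.0]] [[-0.8769, 0.3957, -0.273, 0.7556], [0.4804, 0.701, -0.5271, 0.439], [-0.0172, -0.5934, -0.8047, 0.8418], [0.0, 0.0, 0.0, 1.0]]
side push_plate 0.8 [233.  96. 324. 265.] 7834 281.0 180.5
[[202.0, 226.0], [309.0, 87.0], [362.0, 128.0], [255.0, 267.0]]
side lid 0.86 [234.  98. 326. 267.] 7983 280.8 181.0
[[202.0, 227.0], [308.0, 87.0], [362.0, 127.0], [256.0, 268.0]]
top [[364.8646195954394, 0.0, 247.81510730158362], [0.0, 364.8646195954394, 186.6551271708598], [0.0, 0.0, 1.0]] [[-0.0271, -0.9986, 0.0457, 0.5423], [-0.9987, 0.0251, -0.0444, 0.0654], [0.0432, -0.0469, -0.998, 0.9259], [0.0, 0.0, 0.0, 1.0]]
top knuckle_centre 0.48 [262. 145. 276. 161.] 163 269.5 152.8
[[260.0, 153.0], [267.0, 143.0], [280.0, 152.0], [273.0, 163.0]]
top push_plate 0.81 [206. 149. 289. 305.] 3948 244.2 225.0
[[193.0, 158.0], [217.0, 145.0], [297.0, 296.0], [273.0, 308.0]]
top lid 0.58 [202. 150. 290. 302.] 3899 244.4 225.7
[[192.0, 158.0], [215.0, 146.0], [297.0, 295.0], [274.0, 308.0]]
0.4 [-1.47426633e-05  1.16168313e-01  9.93229536e-01 -1.09349378e-04]
```

View pics/side0.png

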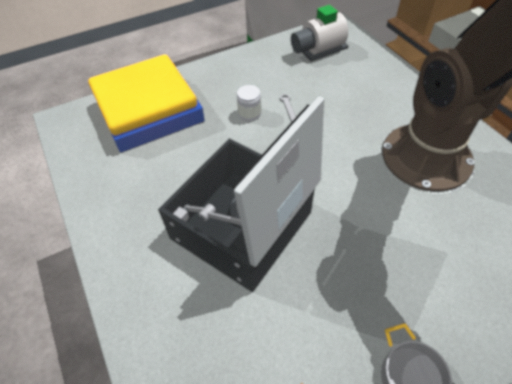

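View pics/top0.png

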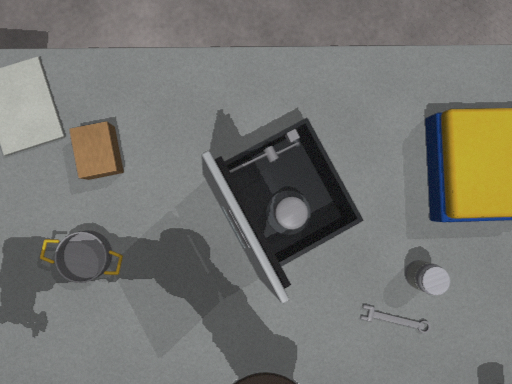

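The views show the lid standing, with the roller near side (207,212) / top (271,153). The plate is the darker rectangle at side (288,161). I'll fit a geometric model to the corners and check it by overlay.

```bash
cat > geo.py <<'E'
import numpy as np,cv2
from station import arm
def proj(c,p):
    P=arm.camera_params(c);T=np.linalg.inv(P["world_from_camera"]);q=P["intrinsics"]@(T[:3,:3]@p+T[:3,3]);return q[:2]/q[2]
def ray(c,uv):
    P=arm.camera_params(c);W=P["world_from_camera"];d=W[:3,:3]@np.linalg.inv(P["intrinsics"])@[*uv,1];return W[:3,3],d/np.linalg.norm(d)
def onz(c,uv,z):
    o,d=ray(c,uv);return o+d*(z-o[2])/d[2]
def tri(a,b):
    (o,d),(p,e)=ray("side",a),ray("top",b);s=np.linalg.lstsq(np.c_[d,-e],p-o,rcond=None)[0];A,B=o+d*s[0],p+e*s[1];return (A+B)/2,np.linalg.norm(A-B)
def frame(yaw): return np.array([np.cos(yaw),np.sin(yaw),0]),np.array([-np.sin(yaw),np.cos(yaw),0])*-1  # h, d(closing dir)
def lidpt(q,x,r,n,phi):   # q=(hx,hy,yaw); phi open angle
    h,d=frame(q[2]);z=np.array([0,0,1.]);return np.array([q[0],q[1],.136])+x*h+r*(np.cos(phi)*d+np.sin(phi)*z)+n*(-np.sin(phi)*d+np.cos(phi)*z)
E
python3 - <<'E'
from geo import *
from scipy.optimize import least_squares
O=np.deg2rad(85)
a,b=onz("top",(307,121),.13),onz("top",(361,218),.13);print("rim",a,b,np.linalg.norm(a-b))
K,e=tri((207,212),(271,153));print("knuckle",K,e)
u=(a-b);yaw0=np.arctan2(u[1],u[0])
obs=[("top",(206,154),.13,.232,.020),("top",(286,301),-.13,.232,.020),("side",(323,98),-.13,.232,.02),("side",(237,191),.13,.232,.02),("side",(249,263),.13,.0,.02),("side",(288,161),0,.185,.022)]
f=lambda q:np.concatenate([proj(c,lidpt(q,x,r,n,O))-uv for c,uv,x,r,n in obs])
c0=(a+b)/2
s=least_squares(f,[c0[0]-.1,c0[1]+.2,yaw0],loss="soft_l1",f_scale=2);q=s.x
print("q",q.tolist(),f(q).reshape(-1,2).round(1).tolist())
h,d=frame(q[2]);print("h",h,"d",d,"plate",lidpt(q,0,.185,.022,O),"yaw rim",yaw0)
k=K-[q[0],q[1],.136];print("knuckle in hinge frame",k@h,k@d,k[2])
for c in("top","side"):
    im=cv2.imread(f"pics/{c}0.png");S=4
    x0,y0=((190,100) if c=="top" else (150,90));cr=cv2.resize(im[y0:y0+ (200 if c=="top" else 190),x0:x0+190],None,fx=3,fy=3,interpolation=cv2.INTER_CUBIC)
    def L(ps):cv2.polylines(cr,[((np.array([proj(c,p) for p in ps])-[x0,y0])*3+1).astype(np.int32)],True,(0,0,255),1)
    L([lidpt(q,x,r,.02,O) for x,r in((-.13,0),(.13,0),(.13,.232),(-.13,.232))]);L([lidpt(q,x,r,.022,O) for x,r in((-.035,.163),(.035,.163),(.035,.207),(-.035,.207))])
    cv2.circle(cr,tuple(((proj(c,K)-[x0,y0])*3+1).astype(int).tolist()),5,(0,255,0),1)
    L([lidpt(q,x,r,-.006,0) for x,r in((-.13,0),(.13,0),(.13,.23),(-.13,.23))])
    cv2.imwrite(f"pics/{c}1.png",cr)
cv2.imwrite("pics/both1.png",cv2.resize(np.hstack([cv2.imread("pics/top1.png")[:570],cv2.imread("pics/side1.png")[:570]]),(800,400)))
E
```

```text
rim [ 0.72131648 -0.10552198  0.13      ] [ 0.50325271 -0.21810737  0.13      ] 0.24541247313629005
knuckle [ 0.64610505 -0.01886657  0.16585605] 0.0012827311314250185
q [0.5068512306156365, 0.04686968266687132, 0.4588832850614489] [[-0.7, -2.7], [-1.0, 1.8], [-0.2, -2.5], [-0.5, -1.1], [3.7, 2.7], [-2.1, -2.5]]
h [0.8965477 0.4429472 0.       ] d [ 0.4429472 -0.8965477 -0.       ] plate [0.50428547 0.05206291 0.32221345] yaw rim 0.47659902497619444
knuckle in hinge frame 0.09573000161828192 0.1206177756908246 0.02985604996665081
```

View pics/both1.png

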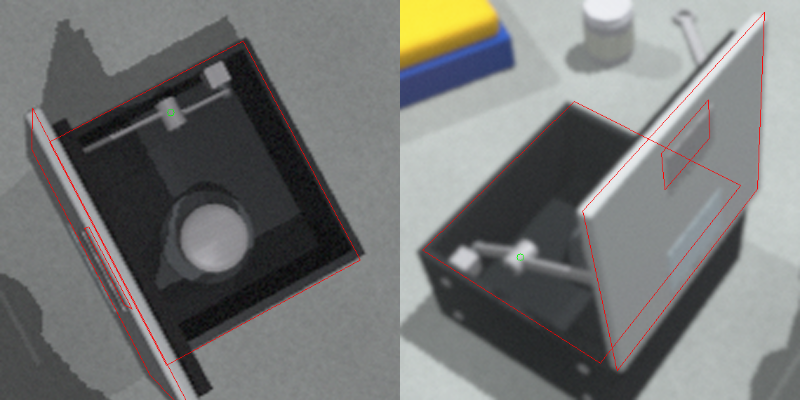

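Model agrees with the picture: plate about (0.504, 0.052, 0.322), roller about (0.646, -0.019, 0.167), which fits the expected 0.17 height. The arm has to pass the standing lid, so I'll fit a quick kinematic model from IK samples to check clearance for several tilts.

```bash
cat >> geo.py <<'E'
from scipy.spatial.transform import Rotation as R
AL=np.array([0,-90,90,90,90,90,-90])*np.pi/180
def fk(j,p):   # p: yaw0,a3..: modified DH, xArm7 layout
    A=[0,0,0,p[1],p[2],0,p[3]];D=[p[4],0,p[5],0,p[6],0,p[7]];off=[p[0],0,0,0,0,0,p[8]];T=np.eye(4);out=[]
    for i in range(7):
        c,s=np.cos(j[i]+off[i]),np.sin(j[i]+off[i]);ca,sa=np.cos(AL[i]),np.sin(AL[i])
        T=T@np.array([[c,-s,0,A[i]],[s*ca,c*ca,-sa,-D[i]*sa],[s*sa,c*sa,ca,D[i]*ca],[0,0,0,1]]);out.append(T)
    return out
def quat(up,ydir):   # tool z = -up, tool y nearest ydir
    z=-np.asarray(up,float);z/=np.linalg.norm(z);y=ydir-z*(ydir@z);y/=np.linalg.norm(y)
    return R.from_matrix(np.c_[np.cross(y,z),y,z]).as_quat()[[3,0,1,2]]
q=np.array([0.50685,0.04687,0.4645]);H,Dd=frame(q[2]);Z=np.array([0,0,1.]);K=np.array([.646,-.019,.167])
E
cat > plan.py <<'E'
from geo import *
from scipy.optimize import least_squares
rng=np.random.default_rng(0);S=[]
for _ in range(60):
    az=rng.uniform(-.5,1.3);r=rng.uniform(.4,.7);pos=np.array([r*np.cos(az),r*np.sin(az),rng.uniform(.15,.45)])
    o=quat(Z+rng.normal(0,.25,3),np.array([np.cos(az+1.5),np.sin(az+1.5),0])*rng.choice([-1,1]))
    j=arm.ik(pos,o)
    if j is not None:S.append((np.array(j),pos,o))
S.append((np.array(arm.read_joints()),np.array(arm.read_position()),np.array(arm.read_eef_rot())))
print(len(S))
def f(p):
    o=[]
    for j,pos,qq in S:
        T=fk(j,p)[-1];Rm=R.from_quat(np.r_[qq[1:],qq[0]]).as_matrix();o+=[T[:3,3]-pos,.3*(T[:3,:3]-Rm).ravel()]
    return np.concatenate(o)
best=min((least_squares(f,[y,.0525,.0775,.076,.267,.293,.3425,.25,w]) for y in(0,2.8) for w in(0,1.57,3.14,-1.57)),key=lambda s:s.cost)
print(best.cost,best.x.round(4).tolist());np.save("fk.npy",best.x)
for name,P,base in(("K",K+[0,0,.03],None),("L",lidpt(q,0,.185,.022,np.deg2rad(85))-.03*Dd,-Dd),("shut",lidpt(q,0,.185,.022,0),-Dd)):
  for lean in((base,) if base is not None else (np.array([0,-1.,0]),Dd)):
    for t in(0,20,30,40):
      for ya in(0,45,90,135,180,225,270,315):
        y=np.array([np.cos(np.deg2rad(ya)),np.sin(np.deg2rad(ya)),0])
        j=arm.ik(P,quat(Z*np.cos(np.deg2rad(t))+lean*np.sin(np.deg2rad(t)),y))
        if j is None: continue
        F=fk(j,best.x);e,w=F[3][:3,3],F[5][:3,3]
        print(name,lean.round(1),t,ya,np.round(j,2),"elbow",e.round(2),"wrist",w.round(2))
E
python3 plan.py
```

```text
60
14.680613430870753 [0.8826, 0.3375, 0.4495, -0.1666, 0.0376, 0.2821, -0.1982, 0.3911, 1.9929]
K [ 0. -1.  0.] 0 0 [-0.53  0.58  0.77  1.6  -0.43  1.13  0.34] elbow [0.26 0.34 0.14] wrist [0.42 0.24 0.59]
K [ 0. -1.  0.] 0 45 [-0.48  0.56  0.68  1.6  -0.38  1.12  1.07] elbow [0.26 0.34 0.14] wrist [0.4  0.26 0.6 ]
K [ 0. -1.  0.] 0 90 [-0.43  0.54  0.58  1.59 -0.32  1.1   1.81] elbow [0.27 0.34 0.13] wrist [0.39 0.27 0.61]
K [ 0. -1.  0.] 0 135 [-0.27  0.51  0.32  1.58 -0.18  1.09  2.46] elbow [0.28 0.33 0.13] wrist [0.36 0.3  0.61]
K [ 0. -1.  0.] 0 180 [-0.71  0.74  1.15  1.62 -0.7   1.26 -2.56] elbow [0.23 0.35 0.15] wrist [0.49 0.2  0.54]
K [ 0. -1.  0.] 0 225 [-0.71  0.74  1.15  1.62 -0.7   1.26 -1.78] elbow [0.23 0.35 0.15] wrist [0.49 0.2  0.54]
K [ 0. -1.  0.] 0 270 [-0.6   0.62  0.9   1.61 -0.52  1.16 -1.16] elbow [0.25 0.35 0.14] wrist [0.44 0.23 0.58]
K [ 0. -1.  0.] 0 315 [-0.59  0.61  0.87  1.61 -0.5   1.16 -0.39] elbow [0.25 0.35 0.14] wrist [0.43 0.23 0.58]
K [ 0. -1.  0.] 20 0 [-0.42  0.7   0.97  1.59 -0.89  1.4   0.75] elbow [0.17 0.39 0.13] wrist [0.43 0.33 0.54]

[... 12995 characters left out ...]
. ] 40 90 [-0.68  0.46  0.51  2.1   0.84  0.63  0.53] elbow [0.35 0.24 0.16] wrist [0.21 0.01 0.57]
shut [-0.4  0.9  0. ] 40 135 [-0.51  0.44  0.28  2.08  0.94  0.72  1.43] elbow [0.35 0.24 0.16] wrist [0.19 0.06 0.58]
shut [-0.4  0.9  0. ] 40 180 [-0.37  0.43  0.09  2.07  1.01  0.79  2.17] elbow [0.35 0.24 0.15] wrist [0.17 0.09 0.59]
shut [-0.4  0.9  0. ] 40 225 [-1.06  0.72  1.16  2.12 -0.01  0.4  -2.53] elbow [0.34 0.25 0.16] wrist [ 0.33 -0.12  0.48]
shut [-0.4  0.9  0. ] 40 270 [-0.86  0.53  0.78  2.11  0.65  0.52 -2.43] elbow [0.34 0.25 0.16] wrist [ 0.25 -0.04  0.55]
shut [-0.4  0.9  0. ] 40 315 [-0.68  0.47  0.52  2.1   0.84  0.63 -1.62] elbow [0.35 0.24 0.16] wrist [0.21 0.01 0.57]
```

The kinematic fit failed: joint 1 turns clockwise. I'll refit with joint signs.

```bash
cat > plan2.py <<'E'
from geo import *
import itertools,sys
from scipy.optimize import least_squares
rng=np.random.default_rng(0);S=[]
for _ in range(30):
    az=rng.uniform(-.5,1.3);r=rng.uniform(.4,.7);pos=np.array([r*np.cos(az),r*np.sin(az),rng.uniform(.15,.45)])
    o=quat(Z+rng.normal(0,.25,3),np.array([np.cos(az+1.5),np.sin(az+1.5),0])*rng.choice([-1,1]))
    j=arm.ik(pos,o)
    if j is not None:S.append((np.array(j),pos,o))
best=None
for sg in itertools.product([1,-1],repeat=4):
    s7=np.array([sg[0],1,sg[1],1,sg[2],1,sg[3]])
    def f(p):
        o=[]
        for j,pos,qq in S:
            T=fk(j*s7,p)[-1];Rm=R.from_quat(np.r_[qq[1:],qq[0]]).as_matrix();o+=[T[:3,3]-pos,.3*(T[:3,:3]-Rm).ravel()]
        return np.concatenate(o)
    for w in(0,1.57,3.14,-1.57):
        s=least_squares(f,[-.1,.0525,.0775,.076,.267,.293,.3425,.25,w],max_nfev=30)
        if best is None or s.cost<best[0]:best=(s.cost,s7,s.x)
print(best[0],best[1],best[2].round(4).tolist());np.savez("fk.npz",s=best[1],x=best[2])
E
python3 plan2.py
```

```text
0.7130122356884139 [-1  1 -1  1 -1  1 -1] [-0.0526, 0.9779, 0.5393, 0.0166, 0.2564, -0.012, -0.5837, 0.3338, -1.6052]
```

```bash
sed -i 's/^AL=.*/AL=np.array([0,-90,90,-90,90,-90,90])*np.pi\/180/' geo.py
sed -i 's/\[-.1,.0525,.0775,.076,.267,.293,.3425,.25,w\]/[-.1,0,0,0,.3,.4,.4,.25,w]/' plan2.py; python3 plan2.py
```

```text
0.0061843826033577765 [-1  1 -1  1 -1  1 -1] [-0.0763, -0.0049, -0.0139, -0.0005, 0.2677, 0.5487, 0.4388, 0.3606, 1.4993]
```

Good enough now: the wrist stands 0.36 m above the TCP and the forearm rises from there, so a near-vertical tool clears the lid (0.37 m). Pressing the knuckle next.

```bash
cat > press.py <<'E'
from geo import *
t=np.deg2rad(10);o=quat(Z*np.cos(t)+Dd*np.sin(t),H)
arm.move_l(np.array(arm.read_position())+[0,0,.27],max_speed=.2);arm.gripper_to(0.0)
arm.reach(K+[0,0,.33],o);print(arm.read_clock(),arm.read_position(),np.round(arm.read_joints(),2))
arm.move_l(K+[0,0,.04],max_speed=.15,stop_force=15);print("F0",arm.read_force())
c=arm.move_l(K+[0,0,.016],max_speed=.05,stop_force=6);print(c,arm.read_position(),arm.read_force())
p=K+[0,0,-.010]-.010*Dd
c=arm.move_l(p,max_speed=.03,stop_force=30);print(c,arm.read_position(),arm.read_force(),arm.read_clock())
ims=[arm.read_camera("top")[90:240,190:390,::-1],arm.read_camera("side")[130:280,130:330,::-1]]
cv2.imwrite("pics/press.png",cv2.resize(np.hstack(ims),(800,300)))
E
python3 press.py
```

```text
5.5083 [ 0.64614155 -0.01780055  0.49691825] [-0.39  0.57  0.96  0.93 -0.61  1.95  0.78]
F0 [ 0.00324745 -0.25392029  0.80675954]
False [ 0.64597961 -0.01906448  0.18288447] [ 0.02813131  0.766717   -0.45487202]
False [ 0.64169289 -0.01047171  0.15717914] [ 1.48334036 -2.88003851  1.385377  ] 9.3
```

View pics/press.png

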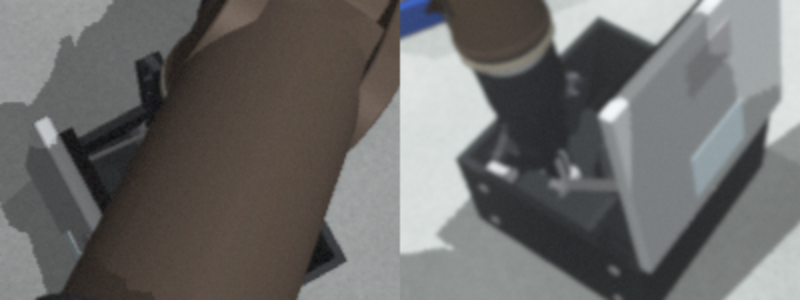

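The roller, near crop (560,175), appears about 5 px lower than before. I'll retract and take a clear look.

```bash
cat > up.py <<'E'
from geo import *
arm.move_l(np.array(arm.read_position())+[0,0,.3],max_speed=.25)
a=arm.read_camera("top")
b=arm.read_camera("side")
for c in("top","side"):
    for d in arm.boxes_of("knuckle_centre",c)[:2]:print(c,np.round(d["box"],1).tolist(),round(d["p"],2))
print(arm.read_clock(),arm.read_force())
cv2.imwrite("pics/up%d.png"%int(arm.read_clock()*10),cv2.resize(np.hstack([a[90:240,190:390,::-1],b[130:280,130:330,::-1]]),(800,300)));cv2.imwrite("pics/up.png",cv2.resize(np.hstack([a[90:240,190:390,::-1],b[130:280,130:330,::-1]]),(800,300)))
E
python3 up.py
```

```text
top [259.9, 153.8, 272.8, 166.6] 0.62
side [205.7, 210.9, 238.1, 228.7] 0.62
10.95 [ 0.76041319 -0.49701234  0.09653993]
```

View pics/up.png

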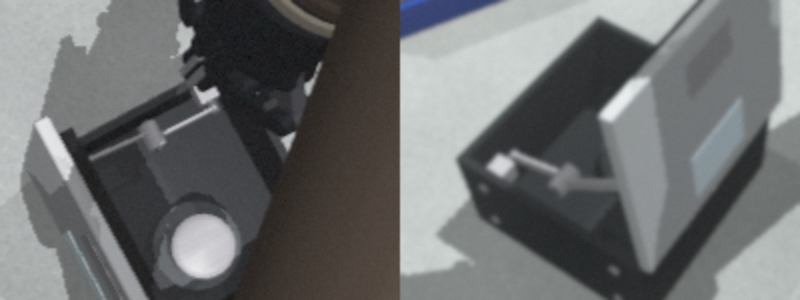

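The stay now sags at the roller: side (213.5,220), top (265.5,156). I'll check the drop numerically, and if it is well past 11 mm go straight to the lid in the same script.

```bash
cat > lid.py <<'E'
from geo import *
import sys
k,e=tri((213.5,220),(265.8,156));print("knuckle now",k,e,"drop",(K-k)[2],"to hinge",(K-k)@Dd)
if (K-k)[2]<.015: sys.exit()
t=np.deg2rad(25);o=quat(Z*np.cos(t)-Dd*np.sin(t),H)
O=np.deg2rad(85);P=lambda ph,n=.022:lidpt(q,0,.185,n,ph)
s=P(O)-.08*Dd
arm.move_l(np.array(arm.read_position())+[0,0,.06],max_speed=.25)
arm.reach(np.array([s[0],s[1],.53]),o);print(arm.read_clock(),arm.read_position())
arm.move_l(s,max_speed=.2,stop_force=15)
c=arm.move_l(P(O)+.03*Dd,max_speed=.06,stop_force=4);print("contact",c,arm.read_position(),"expected",P(O),arm.read_force(),arm.read_clock())
a=arm.read_camera("side");cv2.imwrite("pics/contact.png",cv2.resize(a[60:280,200:400,::-1],(600,660))[:600])
E
python3 lid.py
```

```text
knuckle now [ 0.64083853 -0.0086858   0.14540328] 0.0053768933433269 drop 0.021596719648781876 to hinge 0.011533580223436405
13.05 [0.4684912  0.12322833 0.53001656]
contact True [0.50540058 0.04853924 0.32177866] expected [0.50425511 0.05204873 0.32221345] [ 0.04967748  0.23356486 -0.61068104] 15.5167
```

View pics/contact.png

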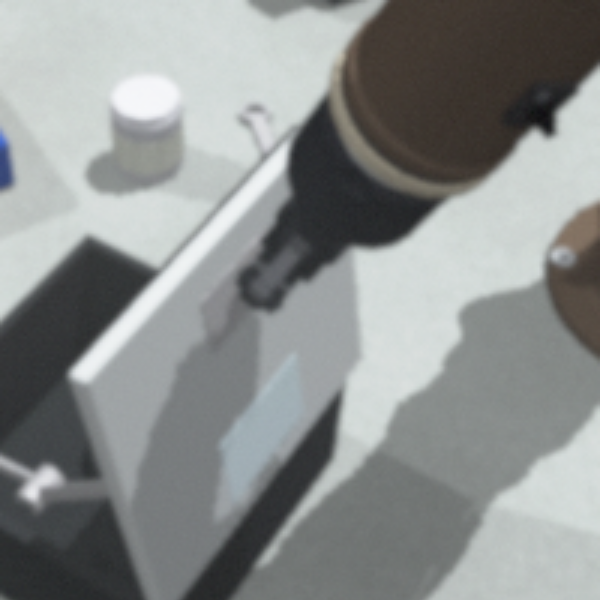

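The stay is bent (roller 21 mm lower) and the fingertips touch the plate at picture (265,295). Now I'll follow the lid's arc down.

```bash
cat > close.py <<'E'
from geo import *
P=lambda ph,n=.022:lidpt(q,0,.185,n,ph)
for a in (72,60,48,36,26,17,9):
    c=arm.move_l(P(np.deg2rad(a),.019),max_speed=.07,stop_force=25)
    print(a,c,np.round(arm.read_force(),1),np.round(arm.read_position(),3))
    if c: break
else:
    c=arm.move_l(P(0,.006),max_speed=.03,stop_force=18);print("end",c,np.round(arm.read_force(),1),np.round(arm.read_position(),3),"plate",P(0))
    arm.wait(.4)
print(arm.read_clock())
a=arm.read_camera("side");cv2.imwrite("pics/closed.png",a[:,:,::-1])
E
python3 close.py
```

```text
72 False [-0.2  0.4  0.4] [0.524 0.012 0.318]
60 False [ 0.   0.4 -0.4] [ 0.541 -0.021  0.306]
48 False [-0.3  0.3  0. ] [ 0.556 -0.051  0.286]
36 False [ 0.6  0.7 -0.1] [ 0.569 -0.077  0.26 ]
26 False [-0.6  0.8  0.1] [ 0.577 -0.095  0.234]
17 False [0.  0.  0.4] [ 0.583 -0.107  0.208]
9 False [-0.3  0.2  0.1] [ 0.587 -0.114  0.183]
end True [-7.6  4.5 18.1] [ 0.589 -0.117  0.161] plate [ 0.58972553 -0.11852845  0.158     ]
21.3917
```

View pics/closed.png

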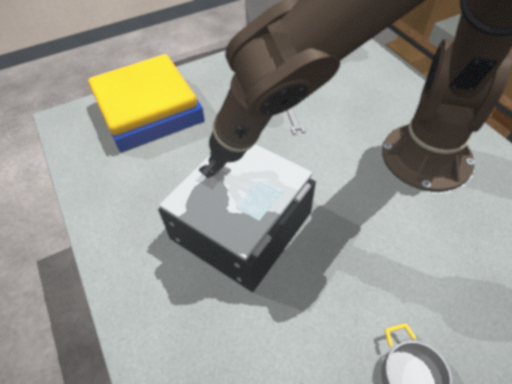

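The lid lies level on the mill, with the fingertips at (208,170) and a hard stop at 0.161 m, close to the plate's 0.158. I'll back off, check and hand in.

Run:
```python
from geo import *
arm.move_l(np.array(arm.read_position())+.1*Z,max_speed=.1);arm.wait(.3)
a=arm.read_camera("side");cv2.imwrite("pics/fin.png",a[110:310,130:350,::-1])
print(arm.read_force(),arm.read_clock())
```

```text
[ 0.02763162  0.2086228  -0.11692445] 22.9417
```

View pics/fin.png

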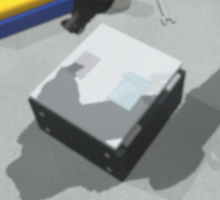

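The lid is flush with the mill and the gripper, at crop (90,15), is clear of it.

```bash
python3 -c "
from station import arm
print(arm.sign_off())"
```

```text
the job is handed in; nothing more can be done
None
```

I broke the stay, lowered the lid gently until it was fully shut, backed the arm clear and handed the job in at about 23 s; no verdict came back.

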